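Lock the quarter-turn stud of a control box cover

ROBOT

A 6-joint arm with a two-finger parallel gripper is mounted at the origin on the work surface; the furniture and walls round the work are solid. World frame = base frame: x ahead of the robot, y to its left, z up, the work surface at z = 0. Lengths are in m, angles in rad, forces in N, time in s.
With the tool pointing down it reaches from about 0.275 to 0.975 m from the base axis. Payload 8.4 kg.
Tool frame: the origin (TCP) lies midway between the tips of the shut fingers; the grasp point (between the pads) lies 19 mm behind it; x points along the fingers, z is the direction in which the jaws open and shut, and the axes are right-handed (so a half turn about x gives the same grasp; the last joint's range is limited). The gripper opens to 92 mm and grips with 3 to 60 N. Pads are 20 mm wide; open, the fingers measure 128 mm over their backs; the gripper's body (75 mm by 189 mm) begins 69 mm behind the grasp point.
Start: joints at [-0.002, 0.353, 1.633, -0, 1.155, -0.002], TCP at [0.625, -0, 0.215] pointing down, gripper open.
Joint ranges: [-2.63, 2.63], [-0.92, 2.1], [0.06, 2.66], [-1.3, 4.44], [0, 2.69], [-3.02, 3.02]. Speed limits (rad/s): [2.22, 2.22, 2.79, 3.14, 3.14, 3.14].

INTERFACE

Orientations are given as a unit quaternion [w, x, y, z].
In Python, from bench import monitor, camera, calibration, env, trace, place_of gives the robot as it stands.
- The arm moves only by the tool carry_out, never from a script. Its argument "deltas" is a list that holds one entry, the list of rows, each a list of 5 numbers: the shift along the tool's x, y, z in m, then the turn about the tool's x in rad, then the finger opening in m, from 0 to 0.0919. A call has 1 to 20 rows; each row shifts and turns the commanded pose from where the row before left it, along the tool's axes as they then stand; what a row does not reach is not made up. A row lasts 1/12 s, in which the tool goes at most 41.7 mm and 7.16 degrees, less where a joint would pass 70% of its speed; a pose out of reach is approached as far as the arm can. A call is refused whole if a number of a shift passes 0.0417 or a number of a turn 0.125, either way. A call with a gripper value outside its range is refused whole. The fingers move at their own pace and stop on an object; "force" is the grip in N (left out, the last holds). Time passes only in rows, so rows that do not move let the fingers close. It gives the time, the measured TCP pose, the force and the opening at its end, in the units of the state.
- monitor.state(): the state, without advancing time (a new reading comes with each control period).
- camera(name): name is "scene" or "side" or "wrist"; returns the picture (480x640x3 uint8, red, green, blue); there is no depth.
- calibration(name): a dict with "vfov" (degrees; the focal length in pixels is half the picture's height over the tangent of half this angle, whatever the lens; pixels are square), "cx", "cy" (the principal point, pixels), "k1" (the pictures are not rectified: a ray, as slopes to the right and down, at radius r is drawn at 1 + k1 r^2 times it, then the intrinsics apply), "R" (3x3) and "t" (3): a world point X has camera coordinates R X + t. Camera axes: x right, y down, z forward; pixel columns grow to the right and rows downward; lengths in m; the calibration is good to about 2 mm. A picture is of the moment at which its call begins: read the wrist's pose just before it. calibration takes no time and is no camera call; for the wrist camera it gives the pose at the moment of the call.
- env.hand_in(): hands the job in, once; it reports no verdict.
Trained networks look in the newest picture that a camera, given by its name, has taken for a name from the list of things; names that differ only in an ending like _2 or _b are one class to them, and where a whole thing is asked for, a point or a joint stands for the part that bears it (a point fixed in the world has none). Each returns a list of dicts, best first, with "p" (0 to 1); they miss things now and then, are a little off and sometimes report something else, mostly with a low value. They report only what shows in the picture. A call takes as long as a camera call. They do not tell look-alikes from the thing itself.
- trace(camera, thing): "pixels" (480x640 bool, what is visible of it) and "box" ([left, top, width, height] as shares, 0 to 1, of the picture: columns of its width, rows of its height, round what is visible of it).
- place_of(camera, thing): "at" ([column, row] as shares, 0 to 1, of the picture: columns of its width, rows of its height: a listed point, or the origin of a listed thing).
The state is a dict: "time_s": time; "q": joint angles; "joint_velocities": joint speeds; "joint_efforts": joint torques, N m; "tool_pos": TCP position; "eef_rot": TCP orientation; "wrist_force": force on the tool from outside, world axes, zero at the start; "moment": the same for the moment, N m; "grip_width": opening from 0.0 (shut) to 1.0 (fully open).
Only numpy, scipy, OpenCV 4.12 (cv2) and the standard library are available. Lean on these libraries where they do the work, as an engineer would, in place of code of your own. Each camera call takes 0.05 s, during which the arm holds its last target. There are 200 camera calls.

TASK

Take the loose wing-headed stud out of the wooden stand and put it into the open fastener hole in the control box cover, feeling for the way its cross pin drops into the slot. Then push it in gently against the spring, turn it a quarter turn clockwise until it locks, and let go; do not force it and leave the other things alone.

Things in the scene. Friction and masses are not known exactly. Their poses are not given: they have to be found in the camera images.
- stud: Loose steel quarter-turn stud, 70 g. Origin: centre of the underside of its round flange (34 mm diameter, 4 mm thick); z up along its axis. Below it a shaft of 8 mm diameter goes down to z = -34 mm and tapers to a 3.6 mm tip at z = -40 mm. A half turn about z gives the same stud. It starts upright in the stand, flange resting on the stand's top.
- stud_wing (a point): Middle of the stud's flat wing head, by which it is gripped, 18 mm above the stud's origin: 34 mm long along x, 10 mm thick along y, from the flange (z = 4 mm) up to z = 32 mm in the stud's frame.
- stud_pin (a point): Middle of the stud's cross pin, 26 mm below the stud's origin. The pin is square, 4 x 4 mm, 20 mm long, and passes through the shaft along the stud's x, parallel to the wing.
- stand: Wooden block, 110 x 65 x 55 mm (x, y, z), fixed to the bench; origin at the centre of its underside. Two round holes of 24 mm diameter, 48 mm deep, at x = -27 mm (the stud stands here, with about 2 mm of play) and x = +27 mm (empty).
- control_box: Grey steel box lying on its back, fixed to the bench, 226 x 166 mm (x, y), flat steel cover on top at height 75 mm; origin at the centre of its underside. At x = +65 mm a fitted, locked fastener (wing along y, top at 115 mm). At x = -65 mm the open fastener hole.
- socket_top (a point): Centre of the free top rim of the brass collar (36 mm outside, 26 mm bore) in the open fastener hole, 85 mm above the bench, axes as the box. The collar is sprung and damped: it carries the stud's flange, needs about 5 N to start moving down and 11 N at the end of its 8 mm travel, where it stops hard. With the stud locked the flange stays about 3 mm below this point.
- slot_plate (a point): Nominal centre of the top of the fixed plate in the hole, 22.5 mm below socket_top, 7 mm thick. Its 10.2 mm square shaft hole and 5.6 x 23.6 mm pin slot are really up to 2 mm off this point in box x and in y, and the slot up to 0.6 rad either side of box x, never the same: feel for them. The pin enters within about 0.08 rad of the slot; else it lies on the plate, flange 5.5 mm above the collar.
- notch (a point): Point on the hole's axis at the underside of the slot plate, 29.5 mm below socket_top. Pushed in over 5.5 mm past the free collar, the pin is below the plate and the stud turns clockwise from above (negative about z) by 1.57 rad, with a stop 0.2 rad further; the other way it is soon blocked. Released there, the spring lifts the pin 2.5 mm into a notch and it stays locked.
- tape_roll: Roll of masking tape lying flat, 104 mm diameter, 24 mm high; origin at the centre of its underside. Bystander.
- grease_tin: Round tin, 76 mm diameter, 33 mm high; origin at the centre of its underside. Bystander.
- screwdriver: Screwdriver lying along its y axis, 179 x 30 x 30 mm; origin at the centre of its underside. Bystander.
Not all that is in view belongs to the job. Of the things shaped like the stud, the steel one is meant.

How it is judged:
On the way, in this order (a step that is already met when the one before it is completed fails the run):
1. the stud stands in the fastener hole with its pin in the slot, flange down on the collar (z of stud in the frame of socket_top below 0.002 m and horizontal distance between stud and socket_top below 0.006 m and angle between stud's own z axis and vertical below 0.15 rad), for 0.05 s.
2. the stud is pushed in against the spring, pin clear below the plate (z of stud in the frame of socket_top below -0.005 m and horizontal distance between stud and socket_top below 0.006 m and angle between stud's own z axis and vertical below 0.15 rad), for 0.1 s.
At the end, for the whole second after the job is handed in: The stud is locked and released: at rest, upright within 0.15 rad, within 6 mm of the hole's axis, its flange held 1.8 to 4.5 mm below the collar's free height, its wing turned more than 0.75 rad from the box's x axis (z of stud in the frame of socket_top between -0.0045 and -0.0018 m and angle between the x axis of stud and the x axis of control_box, either way round above 0.75 rad and linear speed of stud below 0.01 m/s and angular speed of stud below 0.1 rad/s and horizontal distance between stud and socket_top below 0.006 m and angle between stud's own z axis and vertical below 0.15 rad); the robot touches nothing.
It fails at once if the stud is pressed or forced against the box, its collar or its slot plate with more than 35 N (contact force between stud and control_box above 35 N).
It fails at once if the robot pushes the box itself with more than 15 N (contact force between any of the fingers, the arm and control_box above 15 N).
It fails at once if the tape roll is moved by more than 30 mm (distance of tape_roll from where it was at the start of the episode above 0.03 m).
It fails at once if the grease tin is moved by more than 30 mm (distance of grease_tin from where it was at the start of the episode above 0.03 m).
It fails at once if the screwdriver is moved by more than 30 mm (distance of screwdriver from where it was at the start of the episode above 0.03 m).
It also fails if it takes over 72 s, if anything falls off the work surface, if the arm or the gripper's body presses on something with over 40 N, if the wrist force passes 120 N, or if a joint passes its speed limit or range.

## Working session

There is one attempt and no reset: what is moved stays moved. The work goes in short steps, Python scripts to look and compute and a tool call to move; the robot and the scene stay as the last step left them, time stands still between calls to the robot, and variables do not carry over. Pictures are saved under pics/ and viewed, about 8 in all and at most 12, crops included, and the job is handed in when it is done.

Besides the shell and the picture viewer there is one more tool, called after "Emit:" as a command line: name --argument value ..., lists and objects as JSON in quotes. carry_out: Moves the arm, as the interface text tells. Its arguments: {"type":"object","properties":{"deltas":{"type":"array"},"force":{"type":"number"}},"required":["deltas"]}

```bash
mkdir -p pics; cat > h.py <<'E'
import numpy as np, cv2
from bench import monitor, camera, calibration, env, trace, place_of
def snap(cam,name=None):
    im=camera(cam); 
    if name: cv2.imwrite(f'pics/{name}.png',cv2.cvtColor(im,cv2.COLOR_RGB2BGR))
    return im
def K(c): f=240/np.tan(np.radians(c['vfov'])/2); return np.array([[f,0,c['cx']],[0,f,c['cy']],[0,0,1.]])
def dist(c): return np.array([c['k1'],0,0,0,0])
def ray(c,uv):
    s=cv2.undistortPointsIter(np.array([[uv]],float),K(c),dist(c),None,None,(3,50,1e-10))[0,0]
    R=np.array(c['R']);t=np.array(c['t']); return -R.T@t, R.T@np.array([s[0],s[1],1.])
def atz(c,uv,z):
    o,d=ray(c,uv); return o+d*(z-o[2])/d[2]
def proj(c,X):
    R=np.array(c['R']);t=np.array(c['t']);p=R@np.array(X)+t;x=p[:2]/p[2]
    r2=x@x; x=x*(1+c['k1']*r2); k=K(c); return np.array([k[0,0]*x[0]+c['cx'],k[1,1]*x[1]+c['cy']])
E
python3 - <<'E'
from h import *
for cam in ['scene','side']:
    snap(cam,cam); c=calibration(cam)
    print(cam,c['cx'],c['cy'],c['k1'],c['vfov'],-np.array(c['R']).T@np.array(c['t']))
    for th,z in [('stud',.055),('stud_wing',.073),('stand',0),('control_box',0),('socket_top',.085)]:
        for d in place_of(cam,th)[:4]:
            uv=np.array(d['at'])*[640,480]; print(th,round(d['p'],2),uv.round(1),atz(c,uv,z).round(4))
s=monitor.state(); print(s)
a=cv2.imread('pics/scene.png');b=cv2.imread('pics/side.png')
E
```

```text
scene 325.03344950767166 240.39654738902973 0.05475085722477782 48.44429407357308 [ 0.59782364 -0.50562144  1.01978272]
stud 0.7 [309.6 396.7] [ 0.5423 -0.2867  0.055 ]
stud 0.61 [362.6 424.2] [ 0.6394 -0.322   0.055 ]
stud 0.55 [360.7 351.9] [ 0.6256 -0.1953  0.055 ]
stud_wing 0.88 [365.5 417.8] [ 0.6427 -0.3145  0.073 ]
stud_wing 0.79 [364.2 348.3] [ 0.6309 -0.1936  0.073 ]
stud_wing 0.75 [311.1 386.9] [ 0.5437 -0.2738  0.073 ]
control_box 0.87 [359.8 224.3] [0.6009 0.1128 0.    ]
socket_top 0.88 [330.6 189.2] [0.5317 0.1407 0.085 ]
side 321.4867393612068 241.45637091538723 -0.09593276087676478 44.196922807910084 [ 1.65910281 -0.59728601  0.84269137]
stud 0.67 [226.1 285.3] [ 0.5626 -0.2811  0.055 ]
stud 0.59 [211.3 312. ] [ 0.6447 -0.3432  0.055 ]
stud 0.59 [379.5 270.5] [0.6653 0.0716 0.055 ]
stud_wing 0.6 [228.2 276.7] [ 0.5569 -0.2726  0.073 ]
stud_wing 0.54 [205.1 311.9] [ 0.6619 -0.3608  0.073 ]
control_box 0.64 [380.5 269. ] [0.591  0.1242 0.    ]
socket_top 0.81 [375.8 229.8] [0.5356 0.1381 0.085 ]
{'time_s': 0.6, 'q': array([-2.40899215e-03,  3.52993139e-01,  1.63339205e+00, -2.00265754e-05,
        1.15519881e+00, -2.43367147e-03]), 'joint_velocities': array([ 0.00065497, -0.00113728,  0.00122763,  0.00076375, -0.00074761,
       -0.00041362]), 'joint_efforts': array([ 1.04996510e-03, -5.93462312e+01, -3.34446502e+01,  6.98638894e-02,
        1.60919304e-02,  3.81663426e-05]), 'tool_pos': array([ 6.25008006e-01, -1.22227854e-05,  2.14590664e-01]), 'eef_rot': array([ 7.07109827e-01, -1.80692199e-05,  7.07103735e-01,  5.09892566e-06]), 'wrist_force': array([-0.1801375 , -0.05364923,  0.859462  ]), 'moment': array([ 0.01015117,  0.05867715, -0.01624043]), 'grip_width': 0.9999573423430151}
```

View pics/scene.png

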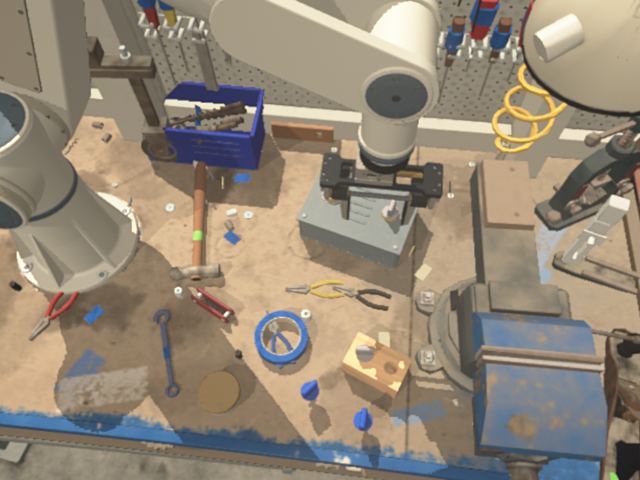

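View pics/side.png

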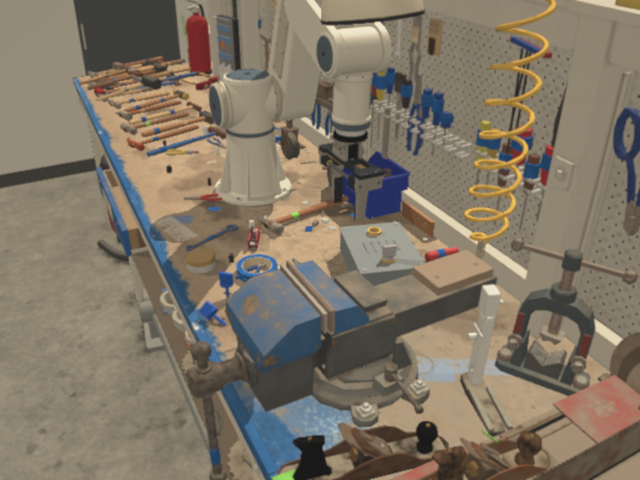

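Three stud-shaped things show in the scene view: two blue ones on the bench at (310,390) and (363,420), and a grey one in the wooden stand at (363,351). The grey one in the stand fits the description. Next I'll confirm it in an enlarged crop, with the wrist view beside it.

```bash
python3 - <<'E'
from h import *
im=cv2.imread('pics/scene.png')
a=cv2.resize(im[310:450,290:430],(480,480),interpolation=cv2.INTER_CUBIC)
w=snap('wrist','w0'); w=cv2.imread('pics/w0.png')
out=np.hstack([a,w]); cv2.imwrite('pics/c1.png',cv2.resize(out,(800,343),interpolation=cv2.INTER_AREA))
c=calibration('wrist'); print(c['R'],-np.array(c['R']).T@np.array(c['t']),c['vfov'])
c=calibration('scene')
for uv in [(319,182),(300,234),(405,263)]: print(uv,atz(c,uv,.075))
E
```

```text
[[ 9.99999796e-01  5.14554082e-04 -3.78544105e-04]
 [ 6.03612630e-04 -9.55091903e-01  2.96309117e-01]
 [-2.09077343e-04 -2.96309285e-01 -9.55092018e-01]] [0.6238797  0.08423384 0.38382054] 71.95918276156618
(319, 182) [0.50391995 0.16352984 0.075     ]
(300, 234) [0.48116249 0.0301608  0.075     ]
(405, 263) [ 0.69708127 -0.01159229  0.075     ]
```

View pics/c1.png

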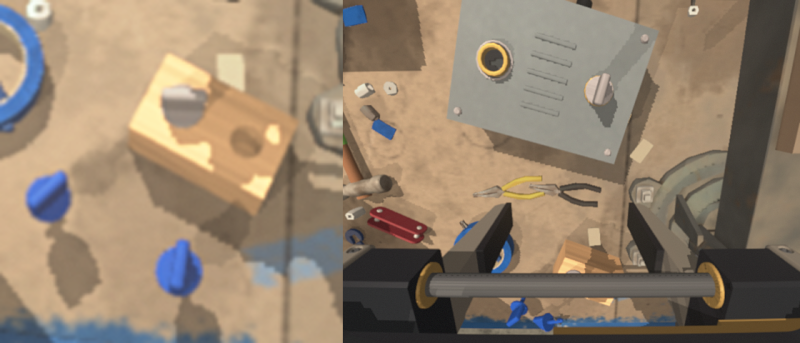

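The crop confirms it: the grey steel stud stands in the stand's left hole at scene (363,350), and the other two are blue. The wrist view shows the brass collar at about (210,83) and the cover corners clearly. I'll measure the box from this picture and move toward the stud.

```bash
python3 - <<'E'
from h import *
c=calibration('wrist')
for d in place_of('wrist','socket_top')[:2]:
    uv=np.array(d['at'])*[640,480]; print('sock',d['p'],uv,atz(c,uv,.085))
for d in place_of('wrist','control_box')[:1]:
    uv=np.array(d['at'])*[640,480]; print('box',d['p'],uv,atz(c,uv,.0))
im=cv2.imread('pics/w0.png'); h=cv2.cvtColor(im,cv2.COLOR_BGR2HSV)
m=((h[...,0]>12)&(h[...,0]<32)&(h[...,1]>130)&(h[...,2]>100)).astype(np.uint8); m[:,:150]=0;m[:,280:]=0;m[:40]=0;m[140:]=0
n,l,s,ce=cv2.connectedComponentsWithStats(m); i=1+s[1:,4].argmax(); print(s[i])
ct=max(cv2.findContours((l==i).astype(np.uint8),cv2.RETR_EXTERNAL,cv2.CHAIN_APPROX_NONE)[0],key=len)
P=np.array([atz(c,p,.085)[:2] for p in ct[:,0].astype(float)]); (x,y),r=cv2.minEnclosingCircle((P*1000).astype(np.float32)); print('ring',x,y,r, P.mean(0), P.min(0),P.max(0))
t=trace('wrist','control_box')
M=t[0]['pixels']; print(t[0]['p'],M.sum())
ct=max(cv2.findContours(M.astype(np.uint8),cv2.RETR_EXTERNAL,cv2.CHAIN_APPROX_NONE)[0],key=len)
P=np.array([atz(c,p,.075)[:2] for p in ct[:,0].astype(float)]).astype(np.float32)*1000
print(cv2.approxPolyDP(ct,8,True)[:,0].tolist()); 
print(cv2.minAreaRect(P))
# screws: cover corner screws
g=[((457-343)/.7143,110/.7143),((644-343)/.7143,38/.7143),((607-343)/.7143,153/.7143)]
for u in g: print('screw',np.round(u),atz(c,u,.077).round(4))
E
```

```text
sock 0.78 [207.68   85.776] [0.53273673 0.13097767 0.085     ]
box 0.83 [291.008 115.296] [0.59478758 0.11458792 0.        ]
[189  60  43  47 770]
ring 534.7025146484375 132.72833251953125 17.750648498535156 [0.53468842 0.13280184] [0.51742293 0.11535131] [0.55234888 0.15020232]
0.95 50414
[[167, 0], [145, 164], [378, 227], [441, 44], [350, 13], [347, 0]]
((596.9345703125, 119.32681274414062), (173.77088928222656, 226.65362548828125), 74.68370056152344)
screw [160. 154.] [0.4816 0.0763 0.077 ]
screw [421.  53.] [0.7097 0.1571 0.077 ]
screw [370. 214.] [0.6728 0.0213 0.077 ]
```

Emit:
carry_out --deltas '[[[0,-0.04,0,0,0.0919],[0,-0.04,0,0,0.0919],[0,-0.04,0,0,0.0919],[0,-0.04,0,0,0.0919],[0,0,0,0,0.0919],[0,0,0,0,0.0919]]]' --force 20

```text
time_s: 1.3
tool_pos: [0.6248, -0.1619, 0.2145]
eef_rot: [0.707, 0.001, 0.707, -0.001]
wrist_force: [0.2, 0.7, -0.2]
grip_width: 1.0
```

```bash
python3 - <<'E'
from h import *
snap('wrist','w1'); c=calibration('wrist')
for th,z in [('stud',.055),('stud_wing',.073)]:
  for d in place_of('wrist',th)[:3]:
    uv=np.array(d['at'])*[640,480]; print(th,round(d['p'],2),uv.round(1),atz(c,uv,z).round(4))
im=cv2.imread('pics/w1.png'); u,v=proj(c,[.6256,-.195,.087]).astype(int); print(u,v)
x0,y0=max(0,u-80),max(0,min(v-60,360)); cr=im[y0:y0+120,x0:x0+160]; print(x0,y0)
cv2.imwrite('pics/c2.png',cv2.resize(cr,None,fx=5,fy=5,interpolation=cv2.INTER_CUBIC))
E
```

```text
stud 0.95 [327.4 265. ] [ 0.6338 -0.1983  0.055 ]
stud 0.75 [284.1 358.4] [ 0.5842 -0.3142  0.055 ]
stud 0.64 [193.9 317.4] [ 0.4849 -0.2607  0.055 ]
stud_wing 0.98 [275.4 358.4] [ 0.5768 -0.3012  0.073 ]
stud_wing 0.7 [327.2 265.4] [ 0.633 -0.192  0.073]
stud_wing 0.42 [188.5 323.4] [ 0.4858 -0.2577  0.073 ]
319 273
239 213
```

View pics/c2.png

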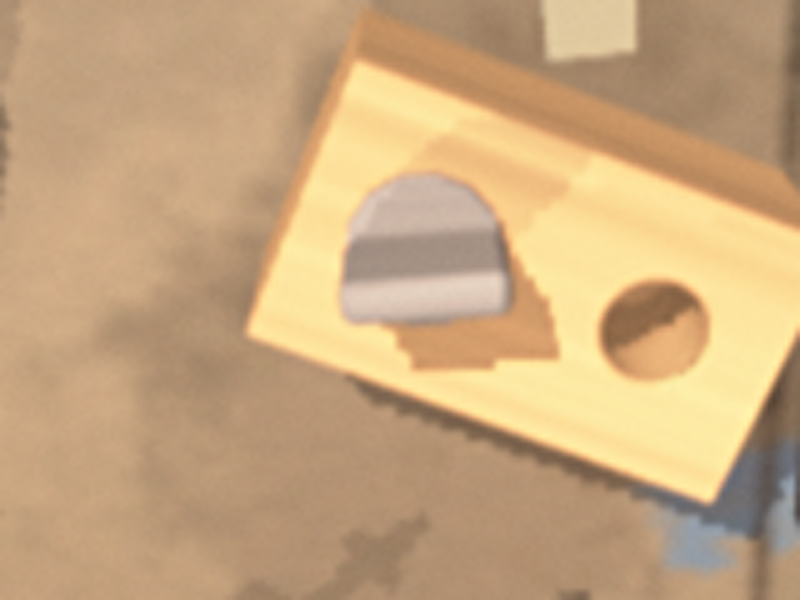

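The crop shows the steel stud in the left hole. Its wing-top face runs from crop (343,283) to (510,270) along its upper edge and (350,324) to (500,316) along its lower edge.

```bash
python3 - <<'E'
from h import *
c=calibration('wrist')
P=[atz(c,(239+u/5,213+v/5),.087) for u,v in [(343,282),(510,270),(502,316),(348,323)]]
P=np.array(P)[:,:2]; print(P.round(4),P.mean(0))
for a,b in [(0,1),(3,2)]: d=P[b]-P[a]; print(np.linalg.norm(d),np.arctan2(d[1],d[0]))
h=atz(c,(239+655/5,213+330/5),.055); print('hole2',h)
E=[atz(c,(239+u/5,213+v/5),.055) for u,v in [(357,60),(246,333),(713,502)]]
print(np.round(E,4)); d=E[2]-E[1]; yaw=np.arctan2(d[1],d[0]); print('stand yaw',yaw, np.linalg.norm(d), 'hole1', h[:2]-.054*np.array([np.cos(yaw),np.sin(yaw)]))
print(monitor.state()['tool_pos'],monitor.state()['eef_rot'])
E
```

```text
[[ 0.6141 -0.1894]
 [ 0.6461 -0.1869]
 [ 0.6448 -0.1964]
 [ 0.615  -0.1979]] [ 0.63000309 -0.19264263]
0.03211508065581781 0.0779137003647547
0.029818973584127623 0.05021016629049402
hole2 [ 0.67998875 -0.212714    0.055     ]
[[ 0.6163 -0.1533  0.055 ]
 [ 0.5921 -0.2135  0.055 ]
 [ 0.6949 -0.254   0.055 ]]
stand yaw -0.37535033185959404 0.11050305298561415 hole1 [ 0.62974827 -0.19291768]
[ 0.62495479 -0.15890872  0.21447329] [7.07007964e-01 1.52222286e-05 7.07205489e-01 3.66612452e-04]
```

Wing yaw is about 0.065 rad and its centre is (0.630, -0.193). The second hole gives (0.630, -0.193) for the stud's hole too, so the two agree. I'll turn the jaws counter-clockwise, which leaves last-joint range for the clockwise turn later, and come down.

Emit:
carry_out --deltas '[[[0,-0.034,0.005,0,0.06],[0.005,0,0,-0.12,0.06],[0.005,0,0,-0.12,0.06],[0.005,0,0,-0.12,0.06],[0.005,0,0,-0.12,0.06],[0.01,0,0,-0.12,0.06],[0.01,0,0,-0.12,0.06],[0.01,0,0,-0.12,0.06],[0.01,0,0,-0.12,0.06],[0.01,0,0,-0.12,0.06],[0.01,0,0,-0.12,0.06],[0.01,0,0,-0.12,0.06],[0.01,0,0,-0.12,0.06],[0,0,0,-0.12,0.06],[0,0,0,-0.076,0.06],[0,0,0,0,0.06],[0,0,0,0,0.06]]]'

```text
time_s: 2.87
tool_pos: [0.6303, -0.1926, 0.1147]
eef_rot: [-0.484, 0.516, -0.484, -0.516]
wrist_force: [0.4, -0.2, 0.1]
grip_width: 0.655
```

```bash
python3 - <<'E'
from h import *
from scipy.spatial.transform import Rotation as Ro
s=monitor.state(); c=calibration('wrist'); snap('wrist','w2')
q=s['eef_rot']; R=Ro.from_quat(q,scalar_first=True).as_matrix(); print(s['tool_pos'],R.round(3),s['q'].round(3))
for th,z in [('stud',.055),('stud_wing',.073)]:
  for d in place_of('wrist',th)[:2]:
    uv=np.array(d['at'])*[640,480]; print(th,round(d['p'],2),uv.round(1),atz(c,uv,z).round(4))
im=cv2.imread('pics/w2.png'); u,v=proj(c,[.63,-.193,.087]).astype(int); print(u,v)
x0,y0=max(0,u-130),max(0,min(v-100,280)); print(x0,y0)
cv2.imwrite('pics/c3.png',cv2.resize(im[y0:y0+200,x0:x0+260],None,fx=3,fy=3,interpolation=cv2.INTER_CUBIC))
E
```

```text
[ 0.63031829 -0.19263866  0.11470961] [[ 0.    -0.998 -0.064]
 [ 0.    -0.064  0.998]
 [-1.    -0.     0.   ]] [-0.299  0.506  1.637  0.     0.998 -1.934]
stud 0.95 [205.   22.3] [ 0.4785 -0.2706  0.055 ]
stud 0.88 [314.4 266.1] [ 0.631  -0.1948  0.055 ]
stud_wing 0.76 [193.    8.4] [ 0.4773 -0.2713  0.073 ]
stud_wing 0.67 [130.9 160.5] [ 0.5619 -0.3134  0.073 ]
316 282
186 182
```

View pics/c3.png

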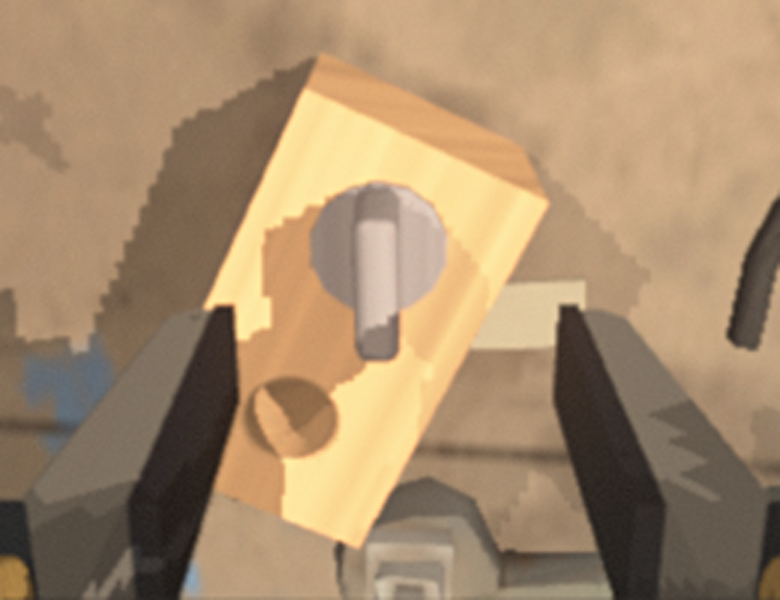

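The stud's wing lies between the jaws and parallel to the pads, within about 2 mm of the middle. I'll go down and grip.

Emit:
carry_out --deltas '[[[0.02,0,-0.002,0,0.05],[0.02,0,0,0,0.05],[0.011,0,0,0,0.05],[0,0,0,0,0.05],[0,0,0,0,0.0],[0,0,0,0,0.0],[0,0,0,0,0.0],[0,0,0,0,0.0],[0,0,0,0,0.0],[0,0,0,0,0.0],[0,0,0,0,0.0],[0,0,0,0,0.0]]]' --force 25

```text
time_s: 4.02
tool_pos: [0.6304, -0.1961, 0.064]
eef_rot: [-0.484, 0.516, -0.483, -0.516]
wrist_force: [-1.7, -0.5, 3.5]
grip_width: 0.107
```

Grip at 9.8 mm, which matches the wing. I'll lift and stop with the wrist camera straight above the collar to look down at the slot.

Emit:
carry_out --deltas '[[[-0.01,0,0,0,0.0],[-0.025,0,0,0,0.0],[-0.035,0,0,0,0.0],[-0.036,0,0,0,0.0],[0,-0.001,0.02,0,0],[0,-0.001,0.035,0,0],[0,-0.001,0.04,0,0],[0,-0.001,0.04,0,0],[0,-0.001,0.04,0,0],[0,-0.001,0.04,0,0],[0,-0.001,0.04,0,0],[0,-0.001,0.04,0,0],[0,-0.001,0.025,0,0],[0,-0.001,0.014,0,0],[0,0,0,0,0],[0,0,0,0,0],[0,0,0,0,0]]]'

```text
time_s: 5.43
tool_pos: [0.6184, 0.1366, 0.1696]
eef_rot: [-0.483, 0.516, -0.484, -0.516]
wrist_force: [0.6, -0.1, -1.7]
grip_width: 0.104
```

```bash
python3 - <<'E'
from h import *
s=monitor.state(); c=calibration('wrist'); snap('wrist','w3'); print(s['tool_pos'],s['wrist_force'],s['moment'],s['q'].round(2))
im=cv2.imread('pics/w3.png'); u,v=proj(c,[.5347,.1327,.0625]).astype(int); print(u,v, -np.array(c['R']).T@np.array(c['t']))
for d in place_of('wrist','socket_top')[:1]:
    uv=np.array(d['at'])*[640,480]; print('sock',d['p'],uv,atz(c,uv,.085))
x0,y0=u-40,v-30; print(x0,y0)
a=im[y0:y0+60,x0:x0+80]; a=cv2.convertScaleAbs(a,alpha=1)
b=np.clip(255*(a/255.)**.45,0,255).astype(np.uint8)
z=[cv2.resize(k,None,fx=5,fy=5,interpolation=cv2.INTER_CUBIC) for k in (a,b)]
full=cv2.resize(im,(400,300))
cv2.imwrite('pics/c4.png',np.vstack([np.hstack(z),np.hstack([full,full*0])]))
E
```

```text
[0.61841065 0.13660786 0.16964462] [ 0.63404145 -0.1268124  -1.68748376] [ 0.06170104 -0.0519578   0.01801232] [ 0.22  0.41  1.66 -0.    1.08 -1.42]
319 146 [0.53361001 0.13167651 0.33887969]
sock 0.56 [322.88 147.6 ] [0.53514815 0.13519934 0.085     ]
279 116
```

View pics/c4.png

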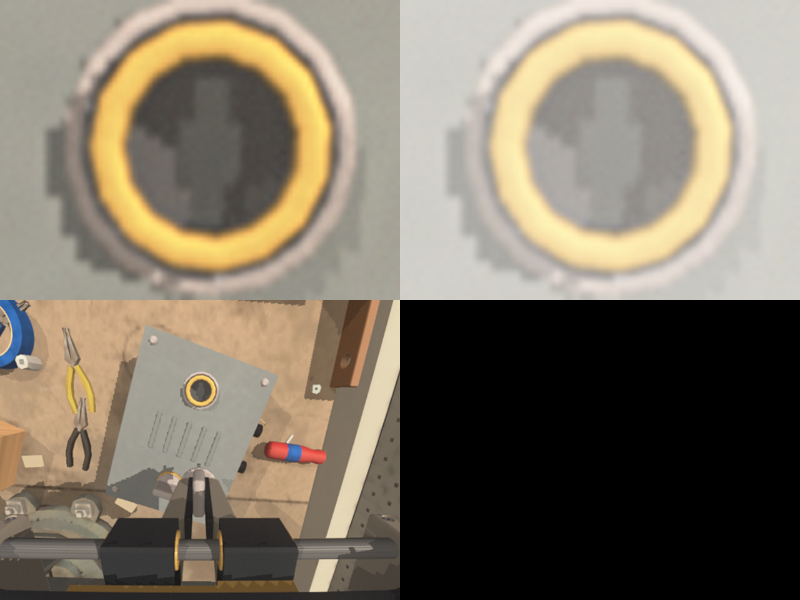

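The view down the bore shows the slot as a lighter cross on the plate. The slot runs from crop (212,77) to (204,223), and the square hole is near (210,150). I'll fit its template and check where the stud sits in the hand.

```bash
cat > fit.py <<'E'
from h import *
from scipy.optimize import minimize
c=calibration('wrist'); im=cv2.imread('pics/w3.png')
g=cv2.cvtColor(im,cv2.COLOR_BGR2GRAY).astype(float)
h=cv2.cvtColor(im,cv2.COLOR_BGR2HSV)
m=((h[...,0]>12)&(h[...,0]<32)&(h[...,1]>110)&(h[...,2]>100)).astype(np.uint8); M=np.zeros_like(m);M[110:185,275:365]=m[110:185,275:365]
ct=max(cv2.findContours(M,cv2.RETR_EXTERNAL,cv2.CHAIN_APPROX_NONE)[0],key=len)
P=np.array([atz(c,p,.085)[:2] for p in ct[:,0].astype(float)],np.float32)*1000
(x,y),r=cv2.minEnclosingCircle(P); S=np.array([x,y])/1000; print('ring',x,y,r,P.mean(0))
v,u=np.mgrid[116:176:.25,285:350:.25]
gi=cv2.remap(g.astype(np.float32),u.astype(np.float32),v.astype(np.float32),cv2.INTER_LINEAR)
# plane coords
uv=np.stack([u.ravel(),v.ravel()],1)
n=cv2.undistortPointsIter(uv[:,None],K(c),dist(c),None,None,(3,50,1e-10))[:,0]
R=np.array(c['R']);t=np.array(c['t']);o=-R.T@t; d=np.c_[n,np.ones(len(n))]@R
X=(o+d*((.0625-o[2])/d[:,2:]))[:,:2]-S; G=gi.ravel()
Xt=(o+d*((.085-o[2])/d[:,2:]))[:,:2]-S
ins=(np.hypot(*X.T)<.0118)&(np.hypot(*Xt.T)<.012)
X=X[ins];G=G[ins]
def mask(p,X):
    a,b,th=p; q=(X-[a/1e3,b/1e3]); cx=q@[np.cos(th),np.sin(th)]; cy=q@[-np.sin(th),np.cos(th)]
    sg=lambda z:1/(1+np.exp(-z/.0003))
    s1=sg(.0118-abs(cx))*sg(.0028-abs(cy)); s2=sg(.0051-abs(cx))*sg(.0051-abs(cy)); return np.maximum(s1,s2)
def cost(p,X=X,G=G): return -np.corrcoef(mask(p,X),G)[0,1]
best=min((minimize(cost,[a,b,th],method='Nelder-Mead') for a in(-1,1) for b in(-1,1) for th in np.arange(-.9,.4,.2)),key=lambda r:r.fun)
print('centre off mm,theta',best.x,best.fun,'world',S*1e3+best.x[:2])
rng=X@[0,1]>-.001  # drop the sunlit -y half
rb=min((minimize(cost,best.x+[0,0,k],args=(X[rng],G[rng]),method='Nelder-Mead') for k in(-.1,0,.1)),key=lambda r:r.fun); print('half',rb.x,rb.fun)
def draw(p,img,x0,y0,f):
    a,b,th=p
    for L,W in((.0118,.0028),(.0051,.0051)):
        pts=[]
        for i,j in((1,1),(1,-1),(-1,-1),(-1,1)):
            q=S+np.array([a,b])/1e3+i*L*np.array([np.cos(th),np.sin(th)])+j*W*np.array([-np.sin(th),np.cos(th)])
            w=proj(c,[*q,.0625]); pts.append([(w[0]+.5-x0)*f,(w[1]+.5-y0)*f])
        cv2.polylines(img,[np.int32(pts)],True,(0,0,255),1)
a=cv2.resize(np.clip(im[126:168,296:348].astype(float)*2,0,255).astype(np.uint8),None,fx=7,fy=7,interpolation=cv2.INTER_CUBIC)
b=a.copy(); draw(best.x,b,296,126,7)
tp=monitor.state()['tool_pos']; k=proj(c,tp+[0,0,.023]); print('wing top expected px',k)
x0,y0=int(k[0])-45,int(k[1])-35
w=cv2.resize(im[y0:y0+70,x0:x0+91],None,fx=4,fy=4,interpolation=cv2.INTER_CUBIC); print(x0,y0)
out=np.vstack([np.hstack([a,b]),np.hstack([cv2.copyMakeBorder(w,0,0,0,364,cv2.BORDER_CONSTANT)])]); cv2.imwrite('pics/c5.png',out)
E
python3 fit.py
```

```text
ring 533.515869140625 133.4177703857422 17.84187889099121 [533.31116 133.38324]
centre off mm,theta [  3.87340692 -11.39933477  -2.16802889] -0.7204940076441615 world [537.38927606 122.01843562]
half [ 1.00431714 -0.36746438  0.00669573] -0.9594434880177944
wing top expected px [316.97962085 323.10345062]
271 288
```

View pics/c5.png

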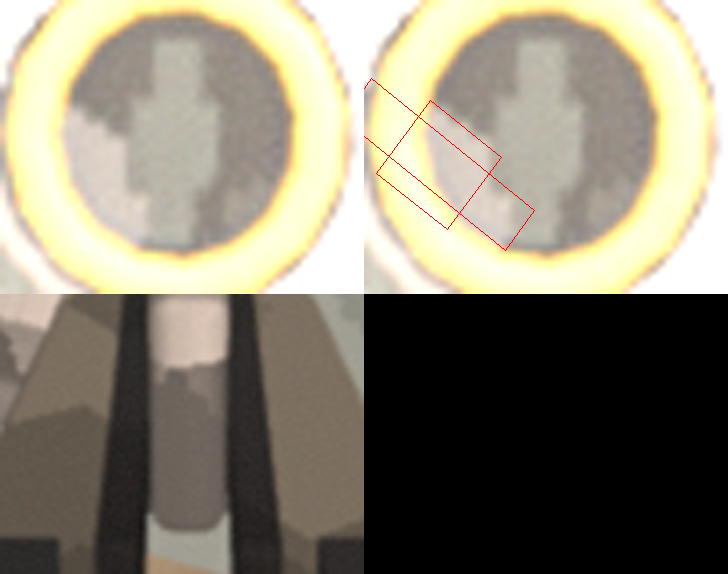

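```bash
python3 - <<'E'
from h import *
c=calibration('wrist'); tp=monitor.state()['tool_pos']
T=np.array([-.064,.998]); Y=np.array([-.998,-.064])
for z in (.021,.023,.025):
  for uv in [(317.5,346.5),(317.5,345)]:
    p=atz(c,uv,tp[2]+z)[:2]-tp[:2]; print(z,uv,'along y_tool mm',p@Y*1e3,'z_tool',p@T*1e3)
for e in (.012,.014,.017): print(e,proj(c,[*(tp[:2]-Y*e),tp[2]+.023]))
im=cv2.imread('pics/w3.png'); print(im[255:352,317].mean(1).round().tolist())
E
```

```text
0.021 (317.5, 346.5) along y_tool mm -14.861949536299738 z_tool 0.25478259540424203
0.021 (317.5, 345) along y_tool mm -13.962717279634465 z_tool 0.25484503806410264
0.023 (317.5, 346.5) along y_tool mm -13.515631835782937 z_tool 0.2587302099300016
0.023 (317.5, 345) along y_tool mm -12.628531927594064 z_tool 0.25879181011997443
0.025 (317.5, 346.5) along y_tool mm -12.169314135266141 z_tool 0.2626778244557888
0.025 (317.5, 345) along y_tool mm -11.294346575553664 z_tool 0.2627385821758463
0.012 [316.99251646 343.93581039]
0.014 [316.99462199 347.3188393 ]
0.017 [316.99775725 352.34692647]
[156.0, 156.0, 157.0, 158.0, 161.0, 156.0, 130.0, 96.0, 95.0, 108.0, 113.0, 113.0, 116.0, 144.0, 176.0, 157.0, 129.0, 122.0, 122.0, 126.0, 126.0, 131.0, 130.0, 129.0, 126.0, 128.0, 128.0, 128.0, 131.0, 131.0, 123.0, 127.0, 140.0, 156.0, 172.0, 187.0, 192.0, 190.0, 190.0, 191.0, 189.0, 189.0, 190.0, 190.0, 189.0, 190.0, 189.0, 190.0, 189.0, 192.0, 189.0, 150.0, 119.0, 107.0, 105.0, 104.0, 105.0, 102.0, 104.0, 103.0, 100.0, 102.0, 103.0, 99.0, 102.0, 100.0, 102.0, 101.0, 101.0, 101.0, 102.0, 103.0, 101.0, 101.0, 101.0, 101.0, 102.0, 100.0, 100.0, 103.0, 102.0, 102.0, 103.0, 100.0, 100.0, 102.0, 102.0, 100.0, 102.0, 100.0, 97.0, 97.0, 121.0, 150.0, 158.0, 156.0, 154.0]
```

The half-bore fit is good (correlation 0.96): slot yaw is about 0.007 rad and the slot centre is 1.0 and -0.4 mm off the collar's centre. The stud sits about 3 mm along tool +y from the TCP. I'll align to that and go over the hole.

Emit:
carry_out --deltas '[[[0,0,0,0.058,0],[0,0.02,-0.001,0,0],[0,0.025,-0.001,0,0],[0,0.025,-0.001,0,0],[0,0.011,0,0,0],[0,0,0,0,0],[0.015,0,0,0,0],[0.015,0,0,0,0],[0.012,0,0,0,0],[0.006,0,0,0,0],[0,0,0,0,0],[0,0,0,0,0],[0,0,0,0,0]]]'

```text
time_s: 6.62
tool_pos: [0.5381, 0.1344, 0.1221]
eef_rot: [-0.498, 0.502, -0.498, -0.502]
wrist_force: [0.2, -0.3, -0.6]
grip_width: 0.109
```

```bash
cat > st.py <<'E'
from h import *
from scipy.spatial.transform import Rotation as Ro
s=monitor.state(); R=Ro.from_quat(s['eef_rot'],scalar_first=True).as_matrix()
print(s['tool_pos'].round(5),'wing yaw',np.arctan2(-R[1,1],-R[0,1]).round(4),'F',s['wrist_force'].round(2),'M',s['moment'].round(3),'g',round(s['grip_width'],3),'t',s['time_s'],'tool x',R[:,0].round(4))
E
python3 st.py
```

```text
[0.53809 0.1344  0.12208] wing yaw 0.0071 F [ 0.23 -0.32 -0.57] M [ 0.087 -0.107 -0.004] g 0.109 t 6.6167 tool x [ 8.e-04  2.e-04 -1.e+00]
```

Emit:
carry_out --deltas '[[[0,0.0006,-0.0015,0,0],[0.004,0,0,0,0],[0.004,0,0,0,0],[0.003,0,0,0,0],[0.003,0,0,0,0],[0.002,0,0,0,0],[0,0,0,0,0],[0,0,0,0,0]]]'

```text
time_s: 7.28
tool_pos: [0.5367, 0.1329, 0.1054]
eef_rot: [0.498, -0.502, 0.498, 0.502]
wrist_force: [0.6, 0.1, -0.9]
grip_width: 0.105
```

```bash
python3 st.py
```

```text
[0.5367  0.13287 0.1054 ] wing yaw 0.0073 F [ 0.62  0.12 -0.86] M [ 0.107 -0.064  0.07 ] g 0.105 t 7.2833 tool x [-3.e-04 -1.e-04 -1.e+00]
```

The tip is about 6 mm below the plate top with no side force, so the shaft is in the square hole. I'll lower it gently to where the pin meets the plate.

Emit:
carry_out --deltas '[[[0.002,0,0,0,0],[0.002,0,0,0,0],[0.002,0,0,0,0],[0.001,0,0,0,0],[0.001,0,0,0,0],[0,0,0,0,0],[0,0,0,0,0]]]'

```text
time_s: 7.87
tool_pos: [0.5368, 0.1329, 0.0975]
eef_rot: [0.498, -0.502, 0.498, 0.502]
wrist_force: [0.0, 0.3, 0.3]
grip_width: 0.11
```

```bash
python3 st.py
```

```text
[0.53677 0.13288 0.09754] wing yaw 0.0072 F [0.04 0.27 0.28] M [ 0.115 -0.069 -0.008] g 0.11 t 7.8667 tool x [-1.e-04 -0.e+00 -1.e+00]
```

The pin is about 2 mm into the slot and the force is near zero. I'll continue to the collar at TCP z of about 0.094.

Emit:
carry_out --deltas '[[[0.001,0,0,0,0],[0.001,0,0,0,0],[0.001,0,0,0,0],[0.0005,0,0,0,0],[0.0005,0,0,0,0],[0,0,0,0,0],[0,0,0,0,0],[0,0,0,0,0]]]'

```text
time_s: 8.53
tool_pos: [0.5367, 0.1328, 0.0938]
eef_rot: [0.498, -0.502, 0.498, 0.502]
wrist_force: [-0.9, -0.8, 4.1]
grip_width: 0.107
```

```bash
python3 st.py
```

```text
[0.53674 0.13283 0.09376] wing yaw 0.0072 F [-0.9  -0.78  4.12] M [-0.066  0.269  0.025] g 0.107 t 8.5333 tool x [-0. -0. -1.]
```

The flange is on the collar, with about 5 N of upward force and the height as expected. I'll push in slowly by about 6.8 mm in total.

Emit:
carry_out --deltas '[[[0.0005,0,0,0,0],[0.0005,0,0,0,0],[0.0006,0,0,0,0],[0.0006,0,0,0,0],[0.0006,0,0,0,0],[0.0006,0,0,0,0],[0.0006,0,0,0,0],[0.0006,0,0,0,0],[0.0006,0,0,0,0],[0.0006,0,0,0,0],[0.0006,0,0,0,0],[0,0,0,0,0],[0,0,0,0,0],[0,0,0,0,0]]]'

```text
time_s: 9.7
tool_pos: [0.5369, 0.1329, 0.0876]
eef_rot: [-0.498, 0.502, -0.498, -0.502]
wrist_force: [-2.9, -1.2, 9.1]
grip_width: 0.104
```

```bash
python3 st.py
```

```text
[0.53685 0.13286 0.08759] wing yaw 0.0072 F [-2.93 -1.17  9.05] M [-0.057  0.551 -0.002] g 0.104 t 9.7 tool x [ 2.e-04 -0.e+00 -1.e+00]
```

About 6.4 mm down with about 9.5 N, so the pin is below the plate. I'll turn clockwise about the stud's axis, which is 3 mm off the TCP along tool y, in stages with force checks.

Emit:
carry_out --deltas '[[[0.0003,0.0004,0,0,0],[0,0,-0.00018,0.06,0],[0,0,-0.00018,0.06,0],[0,0,-0.00018,0.06,0],[0,0,-0.00018,0.06,0],[0,0,-0.00018,0.06,0],[0,0,-0.00018,0.06,0],[0,0,0,0,0]]]'

```text
time_s: 10.37
tool_pos: [0.5374, 0.1324, 0.0877]
eef_rot: [0.582, -0.404, 0.58, 0.403]
wrist_force: [-0.8, 1.6, 8.3]
grip_width: 0.107
```

```bash
python3 st.py
```

```text
[0.5374  0.13243 0.08772] wing yaw -0.3567 F [-0.84  1.6   8.25] M [ 0.426  0.157 -0.023] g 0.107 t 10.3667 tool x [ 0.0024  0.0012 -1.    ]
```

Emit:
carry_out --deltas '[[[0,0,-0.0002,0.07,0],[0,0,-0.0002,0.07,0],[0,0,-0.0002,0.07,0],[0,0,-0.0002,0.07,0],[0,0,-0.0002,0.07,0],[0,0,-0.0002,0.07,0],[0,0,0,0,0]]]'

```text
time_s: 10.95
tool_pos: [0.5373, 0.1321, 0.0879]
eef_rot: [0.654, -0.273, 0.651, 0.273]
wrist_force: [-0.1, 5.2, 8.4]
grip_width: 0.105
```

```bash
python3 st.py
```

```text
[0.53733 0.13208 0.08786] wing yaw -0.7777 F [-0.11  5.22  8.37] M [ 1.086 -0.048 -0.021] g 0.105 t 10.95 tool x [ 0.0035  0.0023 -1.    ]
```

Emit:
carry_out --deltas '[[[0.0003,0.0006,0.0006,0,0],[0,0,-0.0001,0.07,0],[0,0,-0.0001,0.07,0],[0,0,-0.0001,0.07,0],[0,0,-0.0001,0.07,0],[0,0,-0.0001,0.07,0],[0,0,-0.0001,0.07,0],[0,0,0,0,0]]]'

```text
time_s: 11.62
tool_pos: [0.5371, 0.1323, 0.0877]
eef_rot: [0.696, -0.131, 0.693, 0.132]
wrist_force: [0.8, 2.6, 7.5]
grip_width: 0.107
```

```bash
python3 st.py
```

```text
[0.53712 0.13226 0.08768] wing yaw -1.1975 F [0.8  2.65 7.55] M [ 0.676 -0.149 -0.031] g 0.107 t 11.6167 tool x [ 0.004   0.0018 -1.    ]
```

Emit:
carry_out --deltas '[[[0,0.0005,0,0,0],[0,0,-0.0001,0.06,0],[0,0,-0.0001,0.06,0],[0,0,-0.0001,0.06,0],[0,0,-0.0001,0.06,0],[0,0,-0.0001,0.06,0],[0,0,-0.0001,0.065,0],[0,0,0,0,0],[0,0,0,0,0]]]'

```text
time_s: 12.37
tool_pos: [0.5365, 0.1324, 0.0877]
eef_rot: [0.709, -0.004, 0.706, 0.005]
wrist_force: [0.9, 1.3, 8.3]
grip_width: 0.104
```

```bash
python3 st.py
```

```text
[0.53649 0.13237 0.08773] wing yaw -1.5584 F [0.86 1.35 8.27] M [ 0.333 -0.261 -0.052] g 0.104 t 12.3667 tool x [ 0.0043  0.0014 -1.    ]
```

Turned 1.565 rad with low torque. I'll let the spring lift it about 3 mm into the notch while still held.

Emit:
carry_out --deltas '[[[-0.0005,0,0,0,0],[-0.0005,0,0,0,0],[-0.0005,0,0,0,0],[-0.0005,0,0,0,0],[-0.0005,0,0,0,0],[-0.0005,0,0,0,0],[0,0,0,0,0],[0,0,0,0,0]]]'

```text
time_s: 13.03
tool_pos: [0.5364, 0.1323, 0.0905]
eef_rot: [0.709, -0.004, 0.706, 0.005]
wrist_force: [2.2, 1.0, 6.7]
grip_width: 0.108
```

```bash
python3 st.py
```

```text
[0.53643 0.13234 0.0905 ] wing yaw -1.558 F [2.22 1.   6.66] M [ 0.377 -0.373 -0.04 ] g 0.108 t 13.0333 tool x [ 0.0041  0.0014 -1.    ]
```

Emit:
carry_out --deltas '[[[-0.0003,0,0,0,0],[-0.0003,0,0,0,0],[-0.0003,0,0,0,0],[-0.0003,0,0,0,0],[0,0,0,0,0],[0,0,0,0,0]]]'

```text
time_s: 13.53
tool_pos: [0.5363, 0.1323, 0.0911]
eef_rot: [0.708, -0.004, 0.706, 0.005]
wrist_force: [5.4, 2.8, 0.0]
grip_width: 0.109
```

```bash
python3 st.py
```

```text
[0.53629 0.13229 0.09114] wing yaw -1.5579 F [5.36 2.77 0.03] M [ 0.604 -1.081  0.039] g 0.109 t 13.5333 tool x [ 0.0038  0.0013 -1.    ]
```

The stud stopped rising at about -2.9 mm and the upward force vanished, so the notch is holding it. I'll open part way and retreat straight up.

Emit:
carry_out --deltas '[[[0,0,0,0,0.03],[0,0,0,0,0.04],[0,0,0,0,0.04],[0,0,0,0,0.04],[0,0,0,0,0.04],[-0.01,0,0,0,0.04],[-0.02,0,0,0,0.04],[-0.03,0,0,0,0.04],[-0.03,0,0,0,0.04],[-0.03,0,0,0,0.04],[0,-0.03,0,0,0.04],[0,-0.03,0,0,0.04],[0,0,0,0,0.04],[0,0,0,0,0.04],[0,0,0,0,0.04],[0,0,0,0,0.04]]]'

```text
time_s: 14.87
tool_pos: [0.5351, 0.0722, 0.2109]
eef_rot: [0.707, -0.005, 0.707, 0.005]
wrist_force: [-0.4, 0.1, -0.5]
grip_width: 0.432
```

```bash
python3 st.py; python3 - <<'E'
from h import *
c=calibration('wrist'); snap('wrist','w9')
im=cv2.imread('pics/w9.png'); u,v=proj(c,[.5335,.1334,.09]).astype(int); print(u,v)
for th,z in [('stud',.082),('stud_wing',.100)]:
  for d in place_of('wrist',th)[:3]:
    uv=np.array(d['at'])*[640,480]; print(th,round(d['p'],2),uv.round(1),atz(c,uv,z).round(4))
x0,y0=max(0,u-100),max(0,v-75)
cv2.imwrite('pics/c9.png',cv2.resize(im[y0:y0+150,x0:x0+200],None,fx=4,fy=4,interpolation=cv2.INTER_CUBIC))
E
```

```text
[0.53505 0.07224 0.21087] wing yaw -1.5575 F [-0.35  0.05 -0.5 ] M [-0.032  0.011  0.015] g 0.432 t 14.8667 tool x [-2.e-04  3.e-04 -1.e+00]
318 172
stud 0.9 [322.2 175. ] [0.537  0.1306 0.082 ]
stud 0.63 [269.1 459.7] [ 0.4797 -0.2027  0.082 ]
stud_wing 0.72 [259.6 461.4] [ 0.4721 -0.1837  0.1   ]
stud_wing 0.61 [321.2 172.9] [0.536  0.1339 0.1   ]
stud_wing 0.31 [318.8 171.6] [0.5339 0.1349 0.1   ]
```

View pics/c9.png

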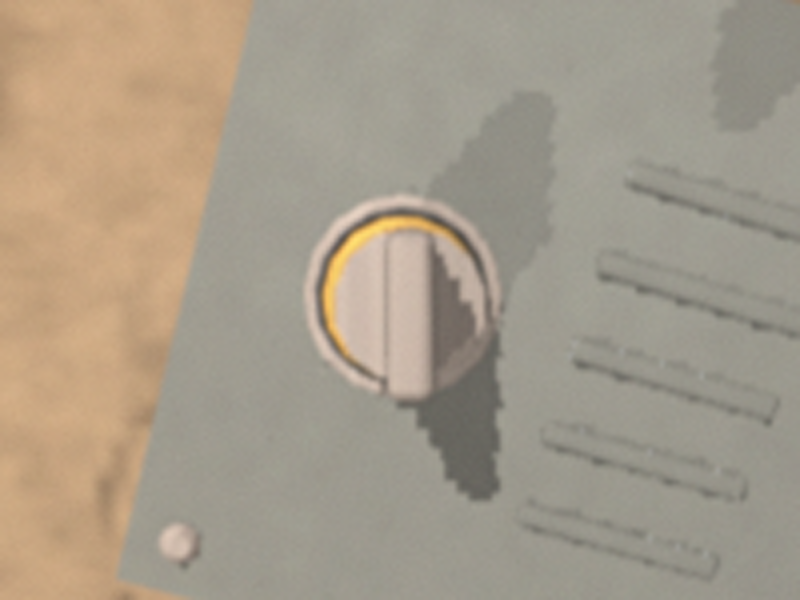

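The crop shows the stud upright in the collar at about (410,310). Its flange is sunk in the housing ring and its wing points along world y, about 1.3 rad from box x. The gripper is clear, so I'm handing in.

```bash
python3 -c "
from h import *
print(env.hand_in())"
```

```text
the job is handed in; nothing more can be done
None
```

I moved the steel stud from the stand into the open fastener hole, pushed it in about 6.3 mm and turned it 1.565 rad clockwise. It caught in the notch, and I released it and handed the job in at about 15 s. The hand-in gave no verdict.

**Finding the slot:** I found it by looking down the bore with the wrist camera, at about 0.27 rad from box x. The pin dropped in on the first try with almost no force, so no feeling search was needed.

**Forces:** the wrist readings I took between moves stayed at or below about 10 N. I had no separate reading of the contact force on the box.

**Last checks:**
- **Lock:** while I still held it, the stud stopped rising at about 2.9 mm below the collar's free height (estimated from the tool height) and the upward spring force fell to zero.
- **Final picture:** the stud is upright in the collar with its wing about 1.3 rad from box x. It sits about 2–4 mm from the collar's centre, within the 6 mm limit.
- **Hand:** the gripper is open and clear, with the wrist force back near zero.

**Disagreements:** fitting the slot over the whole bore failed because a sunlit patch threw it off, so I used the shaded half, which fitted well. I assumed the stud sat 3 mm off the tool centre. Side forces up to 5 N during the turn suggested it was less, so I corrected for that on the way. I did not measure the height again after release, nor check the other objects in a final picture.

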